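# Take the rock out of the coffee warmer's plate

## Task

The steel top plate of the coffee warmer rocks at one corner. Press down on its corners with the fingertips to find the one that gives, let it come back up, then press that corner's raised shim tab (beside the plate) down flat. Leave the other three tabs standing, do not lift or shift the plate, and leave the mug, sugar jar and cups alone.

Things in the scene. Friction and masses are not known exactly. Their poses are not given: they have to be found in the camera images.
- base: Fixed grey base board of the coffee warmer, 260 x 380 x 8 mm, on the counter. Origin on the counter below the middle of the steel plate (the board reaches from -130 to +130 mm in its x, +-190 mm in its y). Its x axis points away from the robot (turned by up to 0.2 rad), y to the left, z up.
- plate: Loose steel top plate of the warmer, 170 (x) x 220 (y) x 8 mm, about 2 kg, with two round dark warming discs (radius 46 mm, 4 mm high, at y = +-50 mm) on it. Origin at the centre of its underside, axes as the base's. It lies level on four rubber feet, underside 30 mm and top 38 mm above the counter.
- plate_mid (a point): Middle of the plate's top face, 38 mm above the counter. Three feet of the plate are solid; one, at a corner that differs every time and looks the same, is springy: pressed there with 3 to 4 N the corner sinks 4 to 5 mm to a stop (the opposite corner rises as much) and springs back when released.
- corner_1 (a point): Point on the plate's top face near its far left corner, 15 mm in from the edge that runs across (x) and 22 mm in from the side edge (y), nearly over that corner's foot: the place to press the corner. 38 mm above the counter when the corner is up.
- corner_2 (a point): Point on the plate's top face near its far right corner, 15 mm in from the edge that runs across (x) and 22 mm in from the side edge (y), nearly over that corner's foot: the place to press the corner. 38 mm above the counter when the corner is up.
- corner_3 (a point): Point on the plate's top face near its near left corner, 15 mm in from the edge that runs across (x) and 22 mm in from the side edge (y), nearly over that corner's foot: the place to press the corner. 38 mm above the counter when the corner is up.
- corner_4 (a point): Point on the plate's top face near its near right corner, 15 mm in from the edge that runs across (x) and 22 mm in from the side edge (y), nearly over that corner's foot: the place to press the corner. 38 mm above the counter when the corner is up.
- tab_1 (a point): Fixed point where the far left corner's shim tab is to be pressed: on the middle of its top face when flat, 45 mm above the counter (7 mm above the plate's top). The tab, a steel strip 24 mm wide and 5 mm thick, stands 14 mm beside the plate and points along base +x; its hinge is 34 mm before this point and 26 mm above the counter, its free end 22 mm beyond.
- tab_2 (a point): Fixed point where the far right corner's shim tab is to be pressed: on the middle of its top face when flat, 45 mm above the counter (7 mm above the plate's top). The tab, a steel strip 24 mm wide and 5 mm thick, stands 14 mm beside the plate and points along base +x; its hinge is 34 mm before this point and 26 mm above the counter, its free end 22 mm beyond.
- tab_3 (a point): Fixed point where the near left corner's shim tab is to be pressed: on the middle of its top face when flat, 45 mm above the counter (7 mm above the plate's top). The tab, a steel strip 24 mm wide and 5 mm thick, stands 14 mm beside the plate and points along base +x; its hinge is 34 mm before this point and 26 mm above the counter, its free end 22 mm beyond.
- tab_4 (a point): Fixed point where the near right corner's shim tab is to be pressed: on the middle of its top face when flat, 45 mm above the counter (7 mm above the plate's top). The tab, a steel strip 24 mm wide and 5 mm thick, stands 14 mm beside the plate and points along base +x; its hinge is 34 mm before this point and 26 mm above the counter, its free end 22 mm beyond.
- shim_a (a joint): Slope of one of the four shim tabs, rad: 0 = flat (pressed fully down, its stop), 0.40 to 0.50 at the start, at most 0.55. At the start its top is 16 to 21 mm higher over its tab point than when flat. The stiff hinge stays where it is left; about 7 N straight down at the tab point moves it. At which corner this one stands differs from run to run.
- shim_b (a joint): Slope of one of the four shim tabs, rad: 0 = flat (pressed fully down, its stop), 0.40 to 0.50 at the start, at most 0.55. At the start its top is 16 to 21 mm higher over its tab point than when flat. The stiff hinge stays where it is left; about 7 N straight down at the tab point moves it. At which corner this one stands differs from run to run.
- shim_c (a joint): Slope of one of the four shim tabs, rad: 0 = flat (pressed fully down, its stop), 0.40 to 0.50 at the start, at most 0.55. At the start its top is 16 to 21 mm higher over its tab point than when flat. The stiff hinge stays where it is left; about 7 N straight down at the tab point moves it. At which corner this one stands differs from run to run.
- shim_d (a joint): Slope of one of the four shim tabs, rad: 0 = flat (pressed fully down, its stop), 0.40 to 0.50 at the start, at most 0.55. At the start its top is 16 to 21 mm higher over its tab point than when flat. The stiff hinge stays where it is left; about 7 N straight down at the tab point moves it. At which corner this one stands differs from run to run.
- mug: White mug, radius 38 mm, 90 mm high, loose on the counter; origin at the centre of its underside. Not part of the job.
- sugar: Glass sugar jar with a steel cap, radius 34 mm, 120 mm high, loose on the counter; origin at the centre of its underside. Not part of the job.
- cups: Stack of card cups, radius 37 mm, 94 mm high, loose on the counter; origin at the centre of its underside. Not part of the job.

How it is judged:
By the outcome, as a careful person would: the job done as asked, in the order asked, and still so for the second after the job is handed in, with the robot touching nothing.
It also fails if it takes over 48 s, if anything falls off the work surface, if the arm or the gripper's body presses on something with over 40 N, if the wrist force passes 120 N, or if a joint passes its speed limit or range.

## Robot

A 6-joint arm with a two-finger parallel gripper is mounted at the origin on the work surface. World frame = base frame: x ahead of the robot, y to its left, z up, the work surface at z = 0. Lengths are in m, angles in rad, forces in N, time in s.
With the tool pointing down it reaches from about 0.35 to 0.975 m from the base axis. Payload 4.9 kg.
Tool frame: the origin (TCP) lies on the mounting face of the last link; the fingertips stand 173 mm ahead of it and the grasp point (between the pads) lies 155 mm ahead of it; z points along the fingers, y is the direction in which the jaws open and shut (so a half turn about z gives the same grasp; the last joint's range is limited). The gripper opens to 85 mm and grips with 20 to 120 N. Pads are 22 mm wide; open, the fingers measure 114 mm over their backs; the gripper's body (76 mm by 85 mm) begins 54 mm behind the grasp point. The pads swing forward as they close: fully open they stand 13 mm farther back than shut.
Start: joints at [1.053, 0.053, 1.613, -0, 1.476, -0.119], TCP at [0.243, 0.576, 0.405] pointing down, gripper open.
Joint ranges: [-3.01, 3.01], [-1.01, 2.22], [0.06, 2.58], [-1.02, 4.17], [0.09, 2.62], [-3.14, 3.14]. Speed limits (rad/s): [2.57, 2.57, 3.14, 3.14, 3.14, 3.14].

## Interface

Orientations are given as a rotation vector (axis times angle).
In Python, from station import ctrl gives the robot as it stands. The module is installed in compiled form; this text tells all that it offers.
- The arm moves only by the tool jog_arm, never from a script. Its argument "steps" is a list of rows, each a list of 2 entries, a list of its own where there are three numbers: the shift along the tool's x, y, z in cm, then the turn, a rotation vector about the tool's x, y, z in degrees. In form: [[[tx, ty, tz], [rx, ry, rz]], ...]. A call has 1 to 8 rows; each row shifts and turns the pose as measured when the row begins, along the tool's axes as they then stand; what a row does not reach is not made up. A row lasts 1/10 s, in which the tool goes at most 50 mm and 8.59 degrees, less where a joint would pass 70% of its speed; a pose out of reach is approached as far as the arm can. A call is refused whole if a number of a shift passes 5 or a number of a turn 8.59, either way. A call with a gripper value outside its range is refused whole. "fingers" is the gripper command: -1 is shut, 1 is fully open, values between are in proportion, set as the call begins (left out, the last holds). The fingers move at their own pace and stop on an object; "grip_force" is the grip in N (left out, the last holds). Time passes only in rows, so rows that do not move let the fingers close. It gives the time, the measured TCP pose, the force and the opening at its end, in the units of the state.
- ctrl.get_obs(): the state, without advancing time (a new reading comes with each control period).
- ctrl.get_image(name): name is "scene" or "top" or "wrist"; returns the picture (480x640x3 uint8, red, green, blue); there is no depth.
- ctrl.camera_info(name): a dict with "K" (3x3 intrinsics, pixels), "camera_from_world" (4x4, takes a point from world to camera coordinates). Camera axes: x right, y up, looking along -z (the intrinsics and any distortion apply to the point x, -y, -z); pixel columns grow to the right and rows downward; lengths in m; the calibration is good to about 2 mm. The wrist camera is an equidistant fisheye: a pixel r from the principal point sees the ray r / f radians off the axis. A picture is of the moment at which its call begins: read the wrist's pose just before it. camera_info takes no time and is no camera call; for the wrist camera it gives the pose at the moment of the call.
- ctrl.finish_job(): hands the job in, once; it reports no verdict.
The state is a dict: "t": time; "q": joint angles; "dq": joint speeds; "effort": joint torques, N m; "tool_pos": TCP position; "tool_rot": TCP orientation; "contact_force": force on the tool from outside, world axes, zero at the start; "wrist_torque": the same for the moment, N m; "opening": finger opening in m.
Only numpy, scipy, OpenCV 4.12 (cv2) and the standard library are available. Lean on these libraries where they do the work, as an engineer would, in place of code of your own. Each camera call takes 0.05 s, during which the arm holds its last target.

## Working session

There is one attempt and no reset: what is moved stays moved. The work goes in short steps, Python scripts to look and compute and a tool call to move; the robot and the scene stay as the last step left them, time stands still between calls to the robot, and variables do not carry over. Pictures are saved under pics/ and viewed, and the job is handed in when it is done.

Besides the shell and the picture viewer there is one more tool, called after "Call:" as name(argument=value, ...) on one line, values as JSON. jog_arm: Moves the arm, as the interface text tells. Its arguments: {"type":"object","properties":{"steps":{"type":"array","items":{"type":"array"}},"fingers":{"type":"number"},"grip_force":{"type":"number"}},"required":["steps"]}

```bash
mkdir -p pics
python3 - <<'E'
from station import ctrl
import cv2,numpy as np
o=ctrl.get_obs();print(o)
for n in("top","scene"):
    im=ctrl.get_image(n);cv2.imwrite(f"pics/{n}0.png",im[:,:,::-1]);print(n,ctrl.camera_info(n))
E
```

```text
{'t': 0.0, 'q': array([ 1.05301946e+00,  5.33700781e-02,  1.61433005e+00,  2.95857147e-06,
        1.47602585e+00, -1.19007248e-01]), 'dq': array([ 0.00048907, -0.00048398, -0.00097174, -0.00071534, -0.00112917,
        0.00059172]), 'effort': array([-1.44305737e-03, -3.93690956e+01, -3.70170164e+01, -3.01093869e-04,
        7.20061798e-03, -2.10214992e-06]), 'tool_pos': array([0.24254266, 0.57571694, 0.40343292]), 'tool_rot': array([-0.62211113, -3.07869435,  0.00318047]), 'contact_force': array([-0.59022044, -0.11978465,  0.05217693]), 'wrist_torque': array([ 0.06075546, -0.01691711, -0.00096278]), 'opening': 0.08561463023283093}
top {'K': array([[609.07141496,   0.        , 319.56147995],
       [  0.        , 609.07141496, 235.50078547],
       [  0.        ,   0.        ,   1.        ]]), 'camera_from_world': array([[-0.01047631, -0.99985331,  0.01354992, -0.01212561],
       [ 0.98083245, -0.00763841,  0.19470324, -0.5559322 ],
       [-0.19457118,  0.01532997,  0.9807686 , -1.38597772],
       [ 0.        ,  0.        ,  0.        ,  1.        ]])}
scene {'K': array([[536.41133432,   0.        , 320.64895817],
       [  0.        , 536.41133432, 240.35779276],
       [  0.        ,   0.        ,   1.        ]]), 'camera_from_world': array([[ 0.87449751,  0.48456413,  0.02125328, -0.49229196],
       [-0.29799398,  0.50218684,  0.81179306,  0.13529542],
       [ 0.38269268, -0.71624436,  0.58355834, -1.65867979],
       [ 0.        ,  0.        ,  0.        ,  1.        ]])}
```

View pics/top0.png

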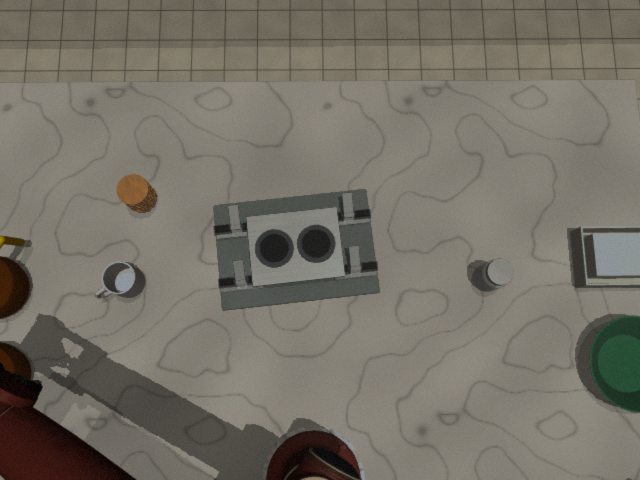

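View pics/scene0.png

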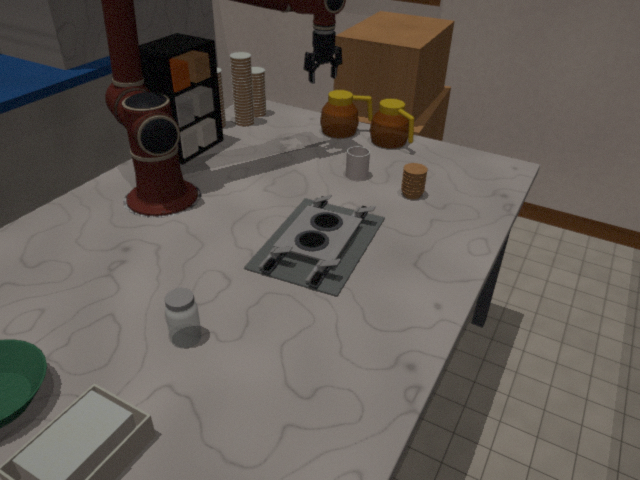

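Run:
```python
import cv2
im=cv2.imread("pics/top0.png")
c=im[120:320,190:440];cv2.imwrite("pics/crop0.png",cv2.resize(c,None,fx=3,fy=3,interpolation=cv2.INTER_CUBIC))
```

```text
(no output)
```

View pics/crop0.png

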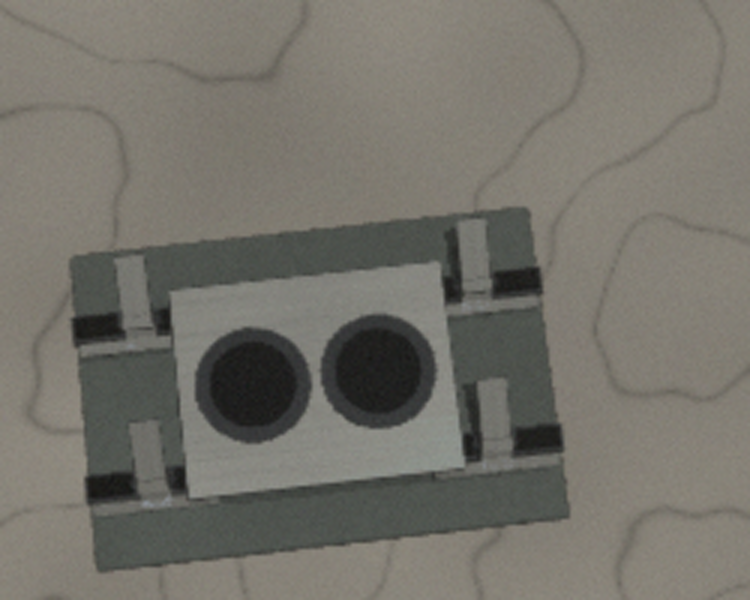

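```bash
cat > h.py <<'E'
import numpy as np
from station import ctrl
ci=ctrl.camera_info("top");K=ci["K"];T=ci["camera_from_world"]
def ray(u,v,z):
    d=np.array([(u-K[0,2])/K[0,0],-(v-K[1,2])/K[1,1],-1]);R=T[:3,:3];c=-R.T@T[:3,3];d=R.T@d
    return c+d*(z-c[2])/d[2]
def proj(p):
    q=T[:3,:3]@np.array(p)+T[:3,3];return np.array([K[0,0]*q[0]/-q[2]+K[0,2],K[1,1]*-q[1]/-q[2]+K[1,2]])
E
python3 - <<'E'
from h import *
from scipy.optimize import least_squares
f=lambda p:((p[0]+.5)/3-.5+190,(p[1]+.5)/3-.5+120)
plate=[(171,292),(440,263),(190,497),(465,467)]; base=[(70,257),(529,208),(98,571),(568,518)]
P=[(.085,.11),(.085,-.11),(-.085,.11),(-.085,-.11)];B=[(.13,.19),(.13,-.19),(-.13,.19),(-.13,-.19)]
W=[ray(*f(p),.038)[:2] for p in plate]+[ray(*f(p),.008)[:2] for p in base]
L=np.array(P+B);W=np.array(W)
def tr(s,l): c,n=np.cos(s[2]),np.sin(s[2]);return np.asarray(l)@np.array([[c,n],[-n,c]])+s[:2]
for name,sl in(("plate",slice(0,4)),("base",slice(4,8)),("all",slice(0,8))):
    r=least_squares(lambda s:(tr(s,L[sl])-W[sl]).ravel(),[.6,0,0]);print(name,r.x.round(4),(r.fun*1000).round(1))
s=r.x
c,n=np.cos(s[2]),np.sin(s[2])
# tabs: free-end mid and hinge in base coords at guesses
for nm,e,h in(("1",(129,257),(137,335)),("2",(472,220),(480,297)),("3",(145,422),(153,497)),("4",(492,380),(499,458))):
    for q,z in((e,.026+.005+.056*np.sin(.45)+.014),(h,.033)):
        w=ray(*f(q),z)[:2]-s[:2];print(nm,(w@np.array([[c,-n],[n,c]])*1000).round(1))
E
```

```text
plate [0.5344 0.0408 0.1022] [ 1.9  1.6  2.  -1.3 -2.3  1.2 -1.6 -1.5]
base [0.5339 0.0413 0.1029] [ 0.9  0.   0.8  0.2 -1.   1.5 -0.7 -1.8]
all [0.5341 0.041  0.1027] [ 1.6  1.9  1.8 -0.9 -2.6  1.4 -1.8 -1.3  1.2 -0.3  1.  -0.1 -0.7  1.3
 -0.5 -2. ]
1 [107.4 136. ]
1 [ 52.3 138.9]
2 [ 107.8 -136. ]
2 [  53.  -137.9]
3 [-24.8 134.9]
3 [-78.7 137.6]
4 [ -21.7 -135.9]
4 [ -78.3 -136.9]
```

```bash
cat >> h.py <<'E'
from scipy.spatial.transform import Rotation as Ro
S=np.array([.5341,.041,.1027])
def loc(x,y):
    c,n=np.cos(S[2]),np.sin(S[2]);return np.array([S[0]+c*x-n*y,S[1]+n*x+c*y])
PT=dict(c1=loc(.07,.088),c2=loc(.07,-.088),c3=loc(-.07,.088),c4=loc(-.07,-.088),t1=loc(.099,.136),t2=loc(.099,-.136),t3=loc(-.031,.136),t4=loc(-.031,-.136))
def to(xy,z):
    """tool-frame shift (cm), turn (deg) to reach xy with TCP z"""
    o=ctrl.get_obs();R=Ro.from_rotvec(o["tool_rot"])
    best=None
    for k in(0,np.pi):
        G=Ro.from_euler("z",S[2]+k)*Ro.from_euler("x",np.pi)
        t=(R.inv()*G).as_rotvec(degrees=True)
        if best is None or np.linalg.norm(t)<np.linalg.norm(best):best=t
    d=np.array([*xy,z])-o["tool_pos"]
    print("t",round(o["t"],2),"pos",o["tool_pos"].round(4),"F",o["contact_force"].round(2),"open",round(o["opening"],4))
    print("shift cm",(R.inv().apply(d)*100).round(2),"turn",best.round(2),"world d",d.round(4))
E
python3 - <<'E'
from h import *
print(PT);to(PT["c1"],.40)
print(Ro.from_rotvec(ctrl.get_obs()["tool_rot"]).as_matrix().round(3), ctrl.get_obs()["q"])
E
```

```text
{'c1': array([0.59470945, 0.1357127 ]), 'c2': array([ 0.61275289, -0.03935996]), 'c3': array([0.45544711, 0.12135996]), 'c4': array([ 0.47349055, -0.0537127 ]), 't1': array([0.61863571, 0.18643285]), 't2': array([ 0.64652103, -0.08413398]), 't3': array([0.48932068, 0.17310531]), 't4': array([ 0.517206  , -0.09746152])}
t 0.1 pos [0.2426 0.5757 0.4036] F [-0.08  0.74 -0.61] open 0.0853
shift cm [-49.54 -26.88   0.4 ] turn [ -0.1   -0.04 -28.73] world d [ 0.3521 -0.44   -0.0036]
[[-0.922  0.388 -0.001]
 [ 0.388  0.922 -0.002]
 [ 0.    -0.002 -1.   ]] [ 1.05298882e+00  5.33074381e-02  1.61414410e+00  1.58054210e-05
  1.47602475e+00 -1.18997282e-01]
```

Call:
jog_arm(steps=[[[-4.3, -2.3, 0], [0, 0, 0]], [[-4.3, -2.3, 0], [0, 0, 0]], [[-4.3, -2.3, 0], [0, 0, 0]], [[-4.3, -2.3, 0], [0, 0, 0]], [[-4.3, -2.3, 0], [0, 0, 0]], [[-4.3, -2.3, 0], [0, 0, 0]], [[-4.3, -2.3, 0], [0, 0, 0]], [[-4.3, -2.3, 0], [0, 0, 0]]], fingers=-1, grip_force=60)

```text
t: 0.9
tool_pos: [0.4912, 0.2678, 0.3988]
tool_rot: [-0.602, -3.078, 0.008]
contact_force: [0.9, 0.2, -0.2]
opening: 0.0002
```

Run:
```python
from h import *
to(PT["c1"],.40)
```

```text
t 0.9 pos [0.4912 0.2678 0.3988] F [ 0.94  0.17 -0.18] open 0.0002
shift cm [-14.56  -8.34  -0.13] turn [ -0.29  -0.3  -28.01] world d [ 0.1035 -0.1321  0.0012]
```

Finish the approach to above the plate, then turn.

Call:
jog_arm(steps=[[[-4.2, -2.4, 0], [0, 0, 0]], [[-4.2, -2.4, 0], [0, 0, 0]], [[-4.2, -2.4, 0], [0, 0, 0]], [[0, 0, 0], [0, 0, -7.5]], [[0, 0, 0], [0, 0, -7.5]], [[0, 0, 0], [0, 0, -7.5]], [[0, 0, 0], [0, 0, -7]]])

```text
t: 1.6
tool_pos: [0.586, 0.1413, 0.394]
tool_rot: [0.214, -3.122, 0.008]
contact_force: [-0.5, 0.1, -0.0]
opening: -0.0004
```

Run:
```python
from h import *
import cv2
to(PT["c1"],.24)
w=ctrl.camera_info("wrist");print(w)
cv2.imwrite("pics/w1.png",ctrl.get_image("wrist")[:,:,::-1])
```

```text
t 1.6 pos [0.586  0.1413 0.394 ] F [-0.5   0.1  -0.02] open -0.0004
shift cm [-0.98 -0.6  15.39] turn [-0.26 -0.72  1.95] world d [ 0.0087 -0.0055 -0.154 ]
{'K': array([[371.64829954,   0.        , 321.4692438 ],
       [  0.        , 371.64829954, 238.49059296],
       [  0.        ,   0.        ,   1.        ]]), 'camera_from_world': array([[-0.13527002,  0.99079696, -0.00483754, -0.05826529],
       [-0.94265651, -0.13019807, -0.30732258,  0.60493621],
       [-0.30512412, -0.0370114 ,  0.9515931 , -0.18811871],
       [ 0.        ,  0.        ,  0.        ,  1.        ]])}
```

View pics/w1.png

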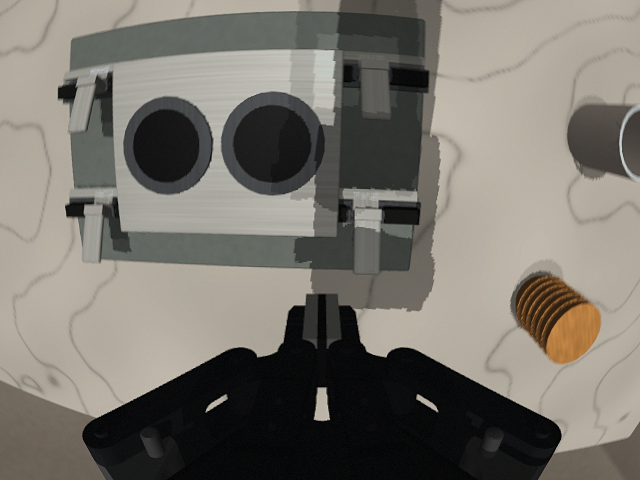

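```bash
cat >> h.py <<'E'
def wproj(p,Tw,Kw):
    q=Tw[:3,:3]@np.asarray(p)+Tw[:3,3];q=q*[1,-1,-1];r=np.hypot(q[0],q[1]);th=np.arctan2(r,q[2])
    return Kw[:2,2]+Kw[0,0]*th*q[:2]/r
E
python3 - <<'E'
from h import *
import cv2
im=cv2.imread("pics/w1.png");w=ctrl.camera_info("wrist");Tw,Kw=w["camera_from_world"],w["K"]
big=cv2.resize(im,None,fx=2,fy=2,interpolation=cv2.INTER_CUBIC)
def m(x,y,z,c):
    u=wproj([*loc(x,y),z],Tw,Kw);cv2.circle(big,tuple(int(a) for a in np.round(u*2+.5)),4,c,1)
for a in(1,-1):
  for b in(1,-1):
    m(a*.085,b*.11,.038,(0,0,255));m(a*.13,b*.19,.008,(0,255,0));m(a*.07,b*.088,.038,(255,0,0))
for h in(.065,-.065):
  for b in(.124,.148,-.124,-.148):
    for l in(0,.034,.056):
      s=.45;m(h+l*np.cos(s)-.019*np.sin(s),b,.026+l*np.sin(s)+.019*np.cos(s),(255,0,255))
cv2.imwrite("pics/w1m.png",big[0:600,100:900])
E
```

```text
(no output)
```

View pics/w1m.png

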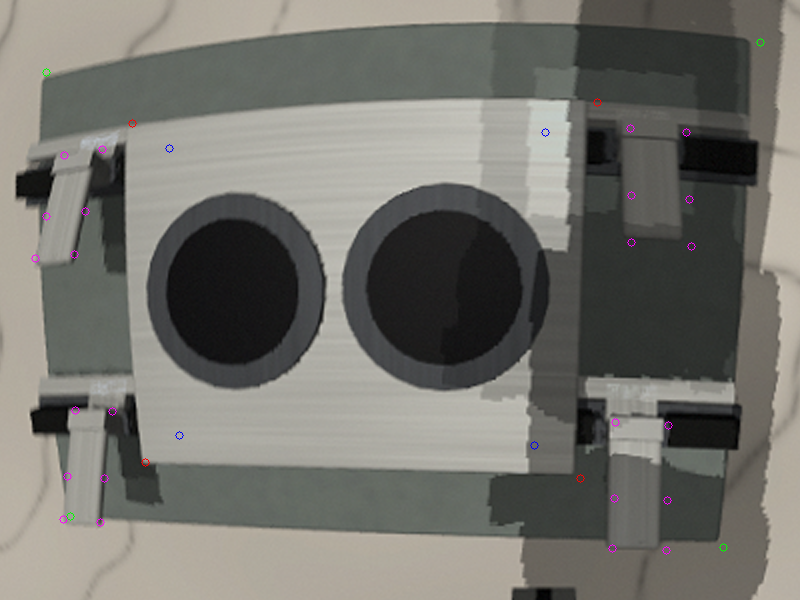

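Run:
```python
from h import *
import cv2
print(abs(ctrl.get_obs()["dq"]).max())
w=ctrl.camera_info("wrist");Tw,Kw=w["camera_from_world"],w["K"]
im=ctrl.get_image("wrist")[:,:,::-1].copy()
cv2.imwrite("pics/w2.png",im)
big=cv2.resize(im,None,fx=2,fy=2,interpolation=cv2.INTER_CUBIC)
cv2.imwrite("pics/w2r.png",big[0:600,100:900])
np.savez("w2",Tw=Tw,Kw=Kw)
to(PT["c1"],.24)
```

```text
0.25788261332639434
t 1.7 pos [0.5858 0.1415 0.3939] F [-0.1   0.07 -0.45] open -0.0003
shift cm [-1.   -0.62 15.39] turn [-0.26 -0.72  1.65] world d [ 0.0089 -0.0058 -0.1539]
```

View pics/w2r.png

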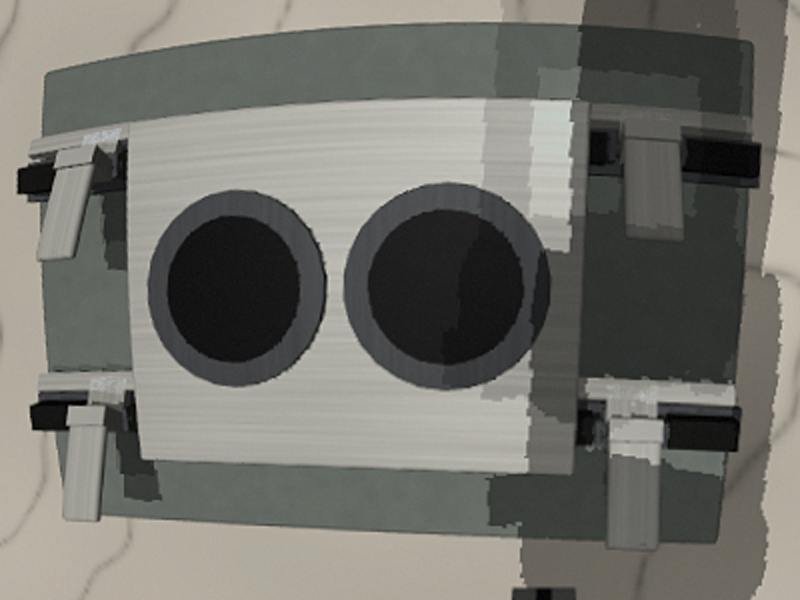

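Run:
```python
from h import *
from scipy.optimize import least_squares
d=np.load("w2.npz");Tw,Kw=d["Tw"],d["Kw"]
L=[(-.085,.11,.038,590,103),(-.085,-.11,.038,129,123),(.085,.11,.038,574,473),(.085,-.11,.038,142,459),(-.13,.19,.008,753,42),(-.13,-.19,.008,47,73),(.13,.19,.008,717,543)]
def res(s):
    c,n=np.cos(s[2]),np.sin(s[2])
    return np.ravel([wproj([s[0]+c*x-n*y,s[1]+n*x+c*y,z],Tw,Kw)-[(u+100-.5)/2,(v-.5)/2] for x,y,z,u,v in L])
r=least_squares(res,[.534,.041,.1]);print(r.x,r.fun.round(1))
```

```text
[0.53366658 0.03826361 0.10179845] [ 0.6 -1.6 -0.9 -0.4  0.1  1.8 -0.7  0.9  1.2 -1.1 -1.9 -0.7  0.6  1.3]
```

Call:
jog_arm(steps=[[[-1.0, -0.5, 3], [-0.2, -0.7, 1.5]], [[0, 0, 4], [0, 0, 0]], [[0, 0, 4], [0, 0, 0]], [[0, 0, 3], [0, 0, 0]], [[0, 0, 0], [0, 0, 0]]])

```text
t: 2.2
tool_pos: [0.597, 0.1381, 0.2515]
tool_rot: [-0.14, 3.134, -0.001]
contact_force: [-0.7, 0.6, -1.0]
opening: 0.0001
```

```bash
sed -i 's/^S=.*/S=np.array([.534,.0398,.1023])/' h.py
python3 - <<'E'
from h import *
to(PT["c1"],.216)
E
```

```text
t 2.2 pos [0.597  0.1381 0.2515] F [-0.68  0.65 -0.95] open 0.0001
shift cm [ 0.28 -0.34  3.55] turn [-0.04  0.27 -0.73] world d [-0.0023 -0.0036 -0.0355]
```

Call:
jog_arm(steps=[[[0.2, -0.3, 2], [0, 0.2, -0.7]], [[0, 0, 1.5], [0, 0, 0]], [[0, 0, 0], [0, 0, 0]]])

```text
t: 2.5
tool_pos: [0.5964, 0.1354, 0.2184]
tool_rot: [-0.153, 3.133, -0.001]
contact_force: [-0.2, 0.1, 0.4]
opening: -0.0004
```

Run:
```python
from h import *
to(PT["c1"],.211)
```

```text
t 2.5 pos [0.5964 0.1354 0.2184] F [-0.24  0.05  0.35] open -0.0004
shift cm [ 0.19 -0.08  0.74] turn [-0.03  0.25 -0.27] world d [-0.0018 -0.001  -0.0074]
```

Touch expected near TCP z 0.211; creep down in small rows.

Call:
jog_arm(steps=[[[0.1, 0, 0.4], [0, 0, 0]], [[0, 0, 0.2], [0, 0, 0]], [[0, 0, 0.1], [0, 0, 0]]])

```text
t: 2.8
tool_pos: [0.5972, 0.1358, 0.2153]
tool_rot: [-0.151, 3.127, 0.0]
contact_force: [-0.2, -0.4, -0.7]
opening: 0.0001
```

Call:
jog_arm(steps=[[[0, 0, 0.2], [0, 0, 0]]])

```text
t: 2.9
tool_pos: [0.5977, 0.136, 0.2144]
tool_rot: [-0.15, 3.125, 0.0]
contact_force: [0.4, 0.7, 0.3]
opening: -0.0001
```

Call:
jog_arm(steps=[[[0, 0, 0.2], [0, 0, 0]]])

```text
t: 3.0
tool_pos: [0.598, 0.136, 0.213]
tool_rot: [-0.15, 3.124, 0.0]
contact_force: [-0.2, -0.3, -0.9]
opening: -0.0001
```

Call:
jog_arm(steps=[[[0, 0, 0.2], [0, 0, 0]]])

```text
t: 3.1
tool_pos: [0.5982, 0.1361, 0.2113]
tool_rot: [-0.15, 3.123, 0.001]
contact_force: [-0.5, -1.1, 1.1]
opening: 0.0002
```

Call:
jog_arm(steps=[[[0, 0, 0.2], [0, 0, 0]]])

```text
t: 3.2
tool_pos: [0.5983, 0.1361, 0.2096]
tool_rot: [-0.15, 3.123, 0.001]
contact_force: [-2.2, -0.4, 2.2]
opening: -0.0002
```

Call:
jog_arm(steps=[[[0, 0, 0.2], [0, 0, 0]]])

```text
t: 3.3
tool_pos: [0.5985, 0.1362, 0.208]
tool_rot: [-0.15, 3.123, 0.001]
contact_force: [-2.0, -0.7, 4.1]
opening: 0.0002
```

Call:
jog_arm(steps=[[[0, 0, 0.2], [0, 0, 0]]])

```text
t: 3.4
tool_pos: [0.5986, 0.1362, 0.2064]
tool_rot: [-0.15, 3.123, 0.001]
contact_force: [-4.4, 0.0, 12.5]
opening: 0.0001
```

Call:
jog_arm(steps=[[[0, 0, -0.2], [0, 0, 0]], [[0, 0, -0.2], [0, 0, 0]], [[0, 0, -0.2], [0, 0, 0]], [[0, 0, -0.3], [0, 0, 0]], [[0, 0, -2], [0, 0, 0]], [[0, 0, -3], [0, 0, 0]], [[0, 0, 0], [0, 0, 0]]])

```text
t: 4.1
tool_pos: [0.5972, 0.1359, 0.2648]
tool_rot: [-0.15, 3.126, 0.0]
contact_force: [1.1, -0.1, 0.6]
opening: 0.0002
```

Run:
```python
from h import *
to(PT["c2"],.25)
```

```text
t 4.1 pos [0.5972 0.1359 0.2648] F [ 1.09 -0.07  0.55] open 0.0002
shift cm [  0.18 -17.72   1.49] turn [-0.03  0.71 -0.37] world d [ 0.0154 -0.1765 -0.0148]
```

Call:
jog_arm(steps=[[[0.2, -4.4, 0], [0, 0.7, -0.3]], [[0, -4.4, 0], [0, 0, 0]], [[0, -4.4, 0], [0, 0, 0]], [[0, -4.4, 0], [0, 0, 0]], [[0, 0, 0], [0, 0, 0]]])

```text
t: 4.6
tool_pos: [0.6129, -0.0434, 0.262]
tool_rot: [-0.167, 3.136, -0.0]
contact_force: [-0.3, 0.2, 0.6]
opening: -0.0002
```

Run:
```python
from h import *
to(PT["c2"],.217)
```

```text
t 4.6 pos [ 0.6129 -0.0434  0.262 ] F [-0.26  0.17  0.56] open -0.0002
shift cm [0.01 0.28 4.5 ] turn [-0.02  0.08  0.24] world d [-0.0003  0.0028 -0.045 ]
```

Call:
jog_arm(steps=[[[0, 0.3, 2], [0, 0, 0.2]], [[0, 0, 2], [0, 0, 0]], [[0, 0, 0.3], [0, 0, 0]], [[0, 0, 0.2], [0, 0, 0]], [[0, 0, 0.1], [0, 0, 0]]])

```text
t: 5.1
tool_pos: [0.6121, -0.0406, 0.2122]
tool_rot: [-0.157, 3.138, 0.002]
contact_force: [0.5, -0.0, 0.3]
opening: 0.0001
```

Call:
jog_arm(steps=[[[0, 0, 0.2], [0, 0, 0]]])

```text
t: 5.2
tool_pos: [0.6125, -0.0403, 0.2114]
tool_rot: [-0.158, 3.137, 0.001]
contact_force: [-5.1, -1.1, 12.3]
opening: 0.0001
```

Call:
jog_arm(steps=[[[0, 0, 0.2], [0, 0, 0]]])

```text
t: 5.3
tool_pos: [0.6127, -0.0402, 0.2114]
tool_rot: [0.159, -3.137, -0.0]
contact_force: [-7.7, 0.0, 12.0]
opening: 0.0003
```

Call:
jog_arm(steps=[[[0, 0, 0.15], [0, 0, 0]]])

```text
t: 5.4
tool_pos: [0.6131, -0.0401, 0.2115]
tool_rot: [-0.16, 3.137, -0.001]
contact_force: [-1.6, 0.4, 1.8]
opening: 0.0001
```

Call:
jog_arm(steps=[[[0, 0, -0.3], [0, 0, 0]], [[0, 0, -2], [0, 0, 0]], [[0, 0, -4], [0, 0, 0]], [[0, 0, -3], [0, 0, 0]], [[0, 0, 0], [0, 0, 0]]])

```text
t: 5.9
tool_pos: [0.6133, -0.0392, 0.309]
tool_rot: [-0.161, 3.134, -0.001]
contact_force: [0.2, 0.6, -0.1]
opening: -0.0002
```

Run:
```python
from h import *
import cv2
to(PT["t1"],.28)
im=ctrl.get_image("top");cv2.imwrite("pics/top1.png",im[:,:,::-1])
a=cv2.imread("pics/top0.png")[120:320,190:440];b=im[120:320,190:440,::-1]
cv2.imwrite("pics/cmp1.png",np.hstack([cv2.resize(x,None,fx=1.6,fy=1.6) for x in(a,b)]))
```

```text
t 5.9 pos [ 0.6133 -0.0392  0.309 ] F [ 0.17  0.61 -0.07] open -0.0002
shift cm [-2.81 22.27  2.9 ] turn [-0.03  0.22  0.01] world d [ 0.0053  0.2244 -0.029 ]
```

View pics/cmp1.png

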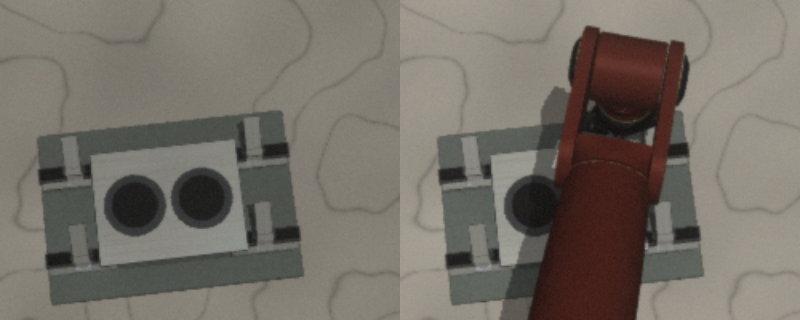

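Call:
jog_arm(steps=[[[-0.6, 4.5, 0], [0, 0.2, 0]], [[-0.6, 4.5, 0], [0, 0, 0]], [[-0.6, 4.5, 0], [0, 0, 0]], [[-0.6, 4.5, 0], [0, 0, 0]], [[-0.4, 4.3, 0], [0, 0, 0]], [[0, 0, 0], [0, 0, 0]]])

```text
t: 6.55
tool_pos: [0.6165, 0.1917, 0.2984]
tool_rot: [0.152, -3.128, 0.0]
contact_force: [0.2, -0.1, 0.2]
opening: -0.0001
```

Run:
```python
from h import *
to(PT["t1"],.25)
```

```text
t 6.55 pos [0.6165 0.1917 0.2984] F [ 0.18 -0.14  0.24] open -0.0001
shift cm [-0.19 -0.67  4.84] turn [ 0.02 -0.59 -0.3 ] world d [ 0.0021 -0.0065 -0.0484]
```

Call:
jog_arm(steps=[[[-0.2, -0.6, 1.5], [0, -0.6, -0.3]], [[0, 0, 1.5], [0, 0, 0]], [[0, 0, 0.5], [0, 0, 0]], [[0, 0, 0], [0, 0, 0]]])

```text
t: 6.95
tool_pos: [0.6172, 0.1863, 0.2564]
tool_rot: [0.164, -3.13, 0.002]
contact_force: [-0.0, 0.8, -0.1]
opening: 0.0
```

Run:
```python
from h import *
import cv2
to(PT["t1"],.218)
im=ctrl.get_image("wrist")[:,:,::-1];cv2.imwrite("pics/w3.png",im)
im=ctrl.get_image("scene")[:,:,::-1];cv2.imwrite("pics/s3.png",cv2.resize(im[150:330,220:420],None,fx=3,fy=3))
```

```text
t 6.95 pos [0.6172 0.1863 0.2564] F [-0.03  0.8  -0.14] open 0.0
shift cm [-0.16 -0.12  3.84] turn [-0.04 -0.4   0.14] world d [ 0.0014 -0.0011 -0.0384]
```

View pics/w3.png

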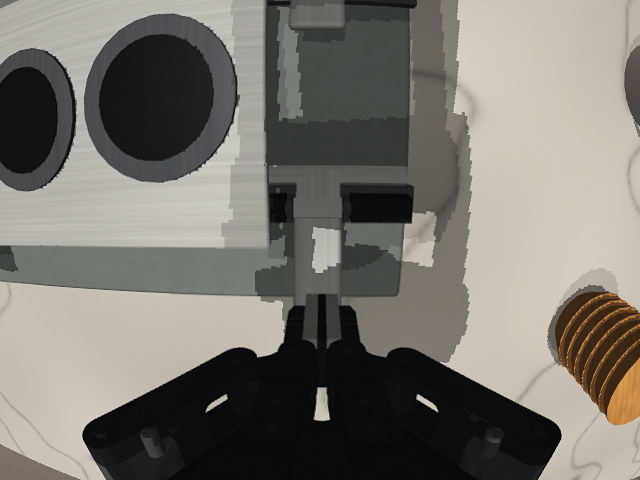

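View pics/s3.png

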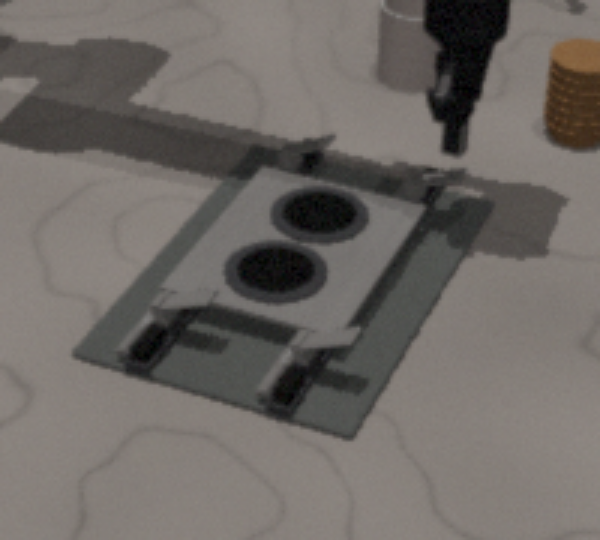

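Call:
jog_arm(steps=[[[-0.1, 0, 0.7], [0, -0.4, 0]], [[0, 0, 0.5], [0, 0, 0]], [[0, 0, 0.4], [0, 0, 0]]])

```text
t: 7.35
tool_pos: [0.6197, 0.1859, 0.2433]
tool_rot: [-0.162, 3.13, 0.0]
contact_force: [0.6, 0.1, 0.2]
opening: 0.0001
```

Call:
jog_arm(steps=[[[0, 0, 0.4], [0, 0, 0]], [[0, 0, 0.4], [0, 0, 0]]])

```text
t: 7.55
tool_pos: [0.6208, 0.1859, 0.2364]
tool_rot: [-0.162, 3.126, 0.001]
contact_force: [2.3, -0.6, 8.1]
opening: 0.0003
```

Call:
jog_arm(steps=[[[0, 0, 0.4], [0, 0, 0]], [[0, 0, 0.4], [0, 0, 0]]])

```text
t: 7.75
tool_pos: [0.623, 0.1861, 0.2318]
tool_rot: [-0.161, 3.118, 0.002]
contact_force: [0.9, -0.3, 4.7]
opening: -0.0001
```

Call:
jog_arm(steps=[[[0, 0, 0.4], [0, 0, 0]], [[0, 0, 0.3], [0, 0, 0]]])

```text
t: 7.95
tool_pos: [0.6247, 0.1863, 0.2272]
tool_rot: [-0.161, 3.112, 0.002]
contact_force: [0.6, -0.3, 5.1]
opening: 0.0
```

Call:
jog_arm(steps=[[[0.2, 0, 0.3], [0, 0.8, 0]], [[0.2, 0, 0.3], [0, 0.7, 0]]])

```text
t: 8.15
tool_pos: [0.6241, 0.1863, 0.2251]
tool_rot: [-0.161, 3.125, 0.002]
contact_force: [4.3, -0.5, 5.6]
opening: 0.0003
```

Call:
jog_arm(steps=[[[0.1, 0, 0.4], [0, 0.3, 0]], [[0, 0, 0.4], [0, 0.2, 0]]])

```text
t: 8.35
tool_pos: [0.6258, 0.1864, 0.2207]
tool_rot: [-0.161, 3.123, 0.003]
contact_force: [0.8, 0.1, 4.8]
opening: 0.0003
```

Call:
jog_arm(steps=[[[0, 0, 0.3], [0, 0, 0]], [[0, 0, 0.3], [0, 0, 0]]])

```text
t: 8.55
tool_pos: [0.6269, 0.1866, 0.2177]
tool_rot: [-0.161, 3.121, 0.003]
contact_force: [-9.4, -2.5, 23.7]
opening: 0.0003
```

Call:
jog_arm(steps=[[[0, 0, 0], [0, 0, 0]], [[0, 0, -0.3], [0, 0, 0]], [[0, 0, -2], [0, 0, 0]], [[0, 0, -4], [0, 0, 0]], [[0, 0, -4.5], [0, 0, 0]], [[0, 0, -4.5], [0, 0, 0]], [[4.5, 0, 0], [0, 0, 0]], [[0, 0, 0], [0, 0, 0]]])

```text
t: 9.35
tool_pos: [0.5742, 0.1811, 0.3615]
tool_rot: [0.162, -3.121, 0.001]
contact_force: [0.7, -0.8, -1.5]
opening: 0.0002
```

Run:
```python
from h import *
import cv2
to(PT["t1"],.218)
im=ctrl.get_image("wrist")[:,:,::-1];cv2.imwrite("pics/w4.png",im)
im=ctrl.get_image("scene")[:,:,::-1];cv2.imwrite("pics/s4.png",cv2.resize(im[150:330,220:420],None,fx=3,fy=3))
```

```text
t 9.35 pos [0.5742 0.1811 0.3615] F [ 0.65 -0.75 -1.53] open 0.0002
shift cm [-4.69 -0.06 14.28] turn [ 0.02 -0.93  0.06] world d [ 0.0444  0.0041 -0.1435]
```

View pics/w4.png

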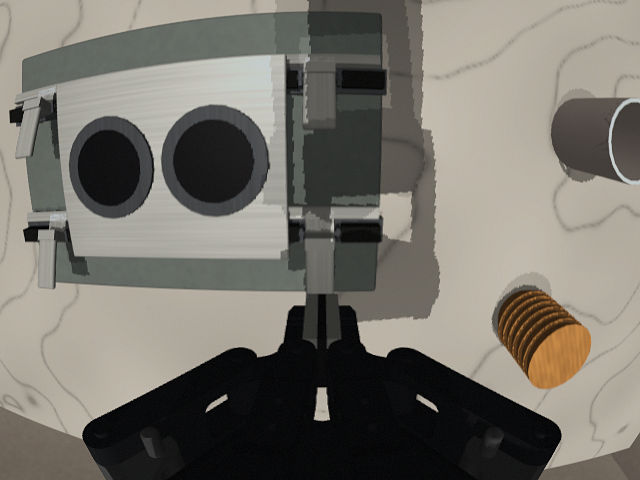

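View pics/s4.png

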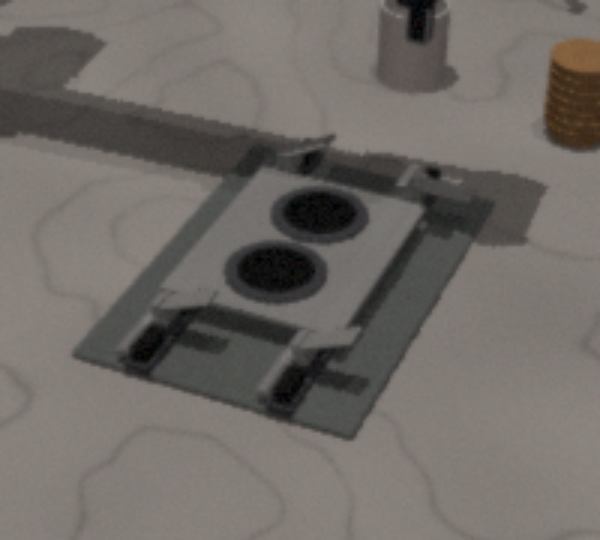

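Run:
```python
from h import *
import cv2
a=cv2.imread("pics/scene0.png",0);b=ctrl.get_image("scene");b=cv2.cvtColor(b,cv2.COLOR_RGB2GRAY)
for n,(y0,y1,x0,x1) in dict(discs=(205,255,285,350),board=(260,300,245,345),jar=(280,350,155,210),cups=(160,200,395,435)).items():
    t=a[y0:y1,x0:x1];m=cv2.matchTemplate(b[y0-6:y1+6,x0-6:x1+6],t,cv2.TM_CCOEFF_NORMED);_,v,_,l=cv2.minMaxLoc(m)
    print(n,(l[0]-6,l[1]-6),round(v,3),cv2.phaseCorrelate(np.float32(t),np.float32(b[y0:y1,x0:x1]))[0])
print(ctrl.get_obs()["t"])
```

```text
discs (0, 0) 0.933 (-0.07409691321301182, 0.09702469455103468)
board (0, 0) 0.996 (-0.0009811670066639522, 0.10296059737116536)
jar (0, 0) 0.995 (0.022224571053552467, -0.016203906644967958)
cups (0, 0) 0.997 (0.14729753559805658, -0.06477743786900092)
9.5
```

Nothing has shifted, so I'm handing the job in.

```bash
python3 -c "
from station import ctrl
print(ctrl.finish_job())"
```

```text
the job is handed in; nothing more can be done
None
```

The far left corner is the one that rocks. I pressed its shim tab (tab_1) down flat and handed the job in at about 9.5 s.

- **Finding the corner:** the far left corner sank about 4 to 5 mm, with 2 to 4 N on the way down and 12.5 N at its stop. I then released it. The far right corner was solid: it stopped at plate height with 12 N and no give. I did not press the two near corners, because this contrast was already clear.
- **Pressing the tab:** tab_1 went down at about 5 to 8 N. It reached its stop at 24 N, within 1 mm of the height expected for a flat tab.
- **Final checks:** the last pictures show tab_1 flat, the other three tabs standing and the arm clear. Matched against the first picture, the plate, board, jar and cups moved by less than 0.2 pixel. I checked the mug only by eye, and it looks untouched.
- **Disagreements:**
  - The two cameras' positions for the plate differed by about 3 mm, so I used the average.
  - The tool drifted up to about 8 mm from the tab point, away from the robot, and tilted 1 to 2° during the tab press. It still pressed on the tab.
  - Sideways forces reached about 8 N while pressing the far right corner and 9 N at the tab's stop.

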